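# Turn the mushroom basket at half time and restart the bench dryer

## Task

The mushroom caps in the wire basket are dry on the gill side: take the basket by its handle, turn it over so that the rounded backs of the caps face up, and lay it gently, without dropping it or letting it slap over, flat inside the rim of the dryer tray. Then let go of it and start the dryer again: push its knob in and turn it clockwise past the safety stop as far as it goes, and let it spring back up. Leave the jar, the bowl and the brush where they are.

Things in the scene. Friction and masses are not known exactly. Their poses are not given: they have to be found in the camera images.
- dryer: Grey bench dryer fixed to the table, 330 (x) x 420 (y) x 95 mm high; origin under its centre on the table, z up. Its -x side (towards the robot) is a flat steel control strip 85 mm deep with the knob; the rest of its top is an aluminium perforated tray, inside 230 (x) x 390 (y) mm, walls 5 mm thick with a rolled rim 20 to 24 mm above the tray floor.
- tray_centre (a point): Centre of the tray floor, on its upper face, 95 mm above the table; the axes are those of the dryer (long side of the tray along y).
- basket: Flat wire basket clamped full of six mushroom caps, about 0.3 kg. Mesh part 150 (x) x 130 (y) x 30 mm thick (z), acts as a solid slab; origin in its middle, 15 mm above the tray floor with either face down. z points out of the gill face (pale flat gills, stem stubs; up at the start), -z out of the rounded dark backs. Handle on the -y edge: two 6 mm wire legs, 90 mm apart, to a cross bar.
- basket_grip (a point): Middle of the handle's cross bar (along basket x) at basket y = -110, z = 0 mm: 45 mm off the mesh, 175 mm from its far edge. On it a round wooden sleeve, 16 mm thick, 78 mm long, turns freely: with the sleeve held the basket swings about the bar and hangs straight down. Free gap sleeve to mesh 37 mm; under the sleeve 7 mm when the basket lies flat.
- knob_grip (a point): On the knob's axis, 41 mm above the control strip (136 mm above the table) when not pushed, 10 mm below the knob's top. Black knob: 48 mm disc, its top 22.5 mm above the strip, and on it an upright grip bar 44 mm long (along this point's x, turns with the knob), 12 mm thick, 28.5 mm tall. A fixed stop bracket 21 mm high stands 37 mm from the axis.
- knob (a joint): Turn of the knob, rad: 0 = off (grip bar along the dryer's x), growing clockwise seen from above to its end stop at 1.4 (on). Not pushed in, a pin on the disc meets the safety stop at about 0.45; pushed in more than 5.5 mm it passes under the stop and is clear beyond about 0.95. Turns lightly, stays where it is left.
- knob_plunger (a joint): How far the knob is pushed down, in m: 0 = up, 0.007 = fully in. A spring pushes it back up, 3.6 N at the top, 9 N fully in.
- jar: Lidded jar of dried mushrooms, 84 mm in diameter, 130 mm tall, standing on the table by the dryer; origin under its centre. Bystander.
- bowl: Steel bowl with mushrooms, 170 mm in diameter, 55 mm tall, on the table by the dryer; origin under its centre. Bystander.
- brush: Brush with a wooden handle lying on the table by the dryer along its own x. Bystander.
There are look-alikes about, which are no part of the job. What is shaped like the basket but blue is not meant.

How it is judged:
By the outcome, as a careful person would: the job done as asked, in the order asked, and still so for the second after the job is handed in, with the robot touching nothing.
It also fails if it takes over 72 s, if anything falls off the work surface, if the arm or the gripper's body presses on something with over 40 N, if the wrist force passes 120 N, or if a joint passes its speed limit or range.

## Robot

A 6-joint arm with a two-finger parallel gripper is mounted at the origin on the work surface. World frame = base frame: x ahead of the robot, y to its left, z up, the work surface at z = 0. Lengths are in mm, angles in rad, forces in N, time in s.
With the tool pointing down it reaches from about 275 to 1000 mm from the base axis. Payload 8.4 kg.
Tool frame: the origin (TCP) lies at the centre of the arm's flange, where the gripper is bolted on; the fingertips stand 173 mm ahead of it and the grasp point (between the pads) lies 155 mm ahead of it (tcp_to_tips is the distance from the TCP to the fingertips, in mm); z points along the fingers, x is the direction in which the jaws open and shut, and the axes are right-handed (so a half turn about z gives the same grasp; the last joint's range is limited). The gripper opens to 85 mm and grips with 20 to 120 N. Pads are 22 mm wide; open, the fingers measure 114 mm over their backs; the gripper's body (76 mm by 85 mm) begins 54 mm behind the grasp point. The pads swing forward as they close: fully open they stand 13 mm farther back than shut.
Start: joints at [-1.18, 0.353, 1.633, -0, 1.155, -0.002], TCP at [239.235, -577.405, 404.681] pointing down, gripper open.
Joint ranges: [-2.63, 2.63], [-0.92, 2.1], [0.06, 2.66], [-1.3, 4.44], [0, 2.69], [-3.02, 3.02]. Speed limits (rad/s): [2.22, 2.22, 2.79, 3.14, 3.14, 3.14].

## Interface

Orientations are given as [roll, pitch, yaw] about the fixed x, y, z axes, in that order (R = Rz(yaw) Ry(pitch) Rx(roll)).
In Python, from rig import sense, grab_frame, camera_info, sign_off, tcp_to_tips gives the robot as it stands.
- The arm moves only by the shell command python3 -m creep 'ROWS' [FORCE]. ROWS is text: rows parted by semicolons, each of 5 numbers parted by spaces: the opening in per cent of the stroke, from 0 (shut) to 100 (fully open), then the shift along the tool's x, y, z in cm, then the turn about the tool's z in degrees. In form: fingers tx ty tz roll; .... A call has 1 to 20 rows; each row is the pose to reach, as a shift and turn from the pose measured when the call began, along the tool's axes at that moment; what a row does not reach only later rows make up. A row lasts 1/10 s, in which the tool goes at most 50 mm and 8.59 degrees, less where a joint would pass 70% of its speed; a pose out of reach is approached as far as the arm can. A call with a gripper value outside its range is refused whole. The fingers move at their own pace and stop on an object; FORCE is the grip in N (left out, the last holds). Time passes only in rows, so rows that repeat a pose let the fingers close. It gives the time, the measured TCP pose, the force and the opening at its end, in the units of the state.
- sense(): the state, without advancing time (a new reading comes with each control period).
- grab_frame(name): name is "scene" or "top" or "wrist"; returns (picture, depth): 480x640x3 uint8, blue, green, red; 480x640 float32, mm along the optical axis (not along the pixel's ray), 0 where there is no reading.
- camera_info(name): a dict with "vertical_fov" (degrees; the focal length in pixels is half the picture's height over the tangent of half this angle, whatever the lens; pixels are square), "cx", "cy" (the principal point, pixels), "D" ([k1, k2, p1, p2, k3] as OpenCV has them; the pictures are not rectified), "world_to_cam" (4x4, takes a point from world to camera coordinates). Camera axes: x right, y down, z forward; pixel columns grow to the right and rows downward; lengths in mm; the calibration is good to about 2 mm. A picture is of the moment at which its call begins: read the wrist's pose just before it. camera_info takes no time and is no camera call; for the wrist camera it gives the pose at the moment of the call.
- sign_off(): hands the job in, once; it reports no verdict.
The state is a dict: "clock": time; "qpos": joint angles; "qvel": joint speeds; "joint_efforts": joint torques, N m; "eef_pos": TCP position; "tcp_rot": TCP orientation; "contact_force": force on the tool from outside, world axes, zero at the start; "wrist_torque": the same for the moment, N m; "opening": opening from 0.0 (shut) to 1.0 (fully open).
Only numpy, scipy, OpenCV 4.12 (cv2) and the standard library are available. Lean on these libraries where they do the work, as an engineer would, in place of code of your own. Each camera call takes 0.05 s, during which the arm holds its last target.

## Working session

There is one attempt and no reset: what is moved stays moved. The work goes in short steps, Python scripts to look and compute and a shell command to move; the robot and the scene stay as the last step left them, time stands still between calls to the robot, and variables do not carry over. Pictures are saved under pics/ and viewed, and the job is handed in when it is done.

```bash
ls; mkdir -p pics; python3 - <<'E'
from rig import *
import cv2
s=sense();print(s)
for n in ("scene","top","wrist"):
    p,d=grab_frame(n);cv2.imwrite(f"pics/{n}0.png",p)
    import numpy as np
    np.save(f"pics/{n}0.npy",d)
    print(n,camera_info(n))
print(tcp_to_tips)
E
```

```text
pics
{'clock': 0.0, 'qpos': array([-1.18043224e+00,  3.53676662e-01,  1.63416766e+00,  1.22096324e-05,
        1.15515678e+00, -2.41173335e-03]), 'qvel': array([-7.26116781e-04,  8.98369457e-04, -8.89071815e-05,  1.33971659e-04,
       -9.67907540e-04,  1.21517838e-03]), 'joint_efforts': array([-1.77830152e-03, -6.05261636e+01, -3.42063153e+01,  9.09610947e-06,
        9.50924645e-03, -4.13106000e-05]), 'eef_pos': array([ 239.12550255, -577.18745852,  403.92934126]), 'tcp_rot': array([-3.14157809e+00,  1.40841395e-03, -1.17802543e+00]), 'contact_force': array([1.2296918 , 0.26670147, 0.14408808]), 'wrist_torque': array([-0.03855454, -0.01554941, -0.04325394]), 'opening': 1.0004790653885849}
scene {'vertical_fov': 44.36063225332802, 'cx': 309.26735198072896, 'cy': 231.55100157351058, 'D': array([-0.14353794,  0.        ,  0.        ,  0.        ,  0.        ]), 'world_to_cam': array([[-2.31912573e-01,  9.72569238e-01,  1.80453918e-02,
         7.14449734e+01],
       [ 7.35008432e-01,  1.87356479e-01, -6.51659539e-01,
        -3.16494514e+02],
       [-6.37164943e-01, -1.37864525e-01,
[... 498 characters left out ...]
9.34228450e-02,  2.50516095e-02, -9.95311303e-01,
         1.26116068e+03],
       [ 0.00000000e+00,  0.00000000e+00,  0.00000000e+00,
         1.00000000e+00]])}
wrist {'vertical_fov': 61.517721119624284, 'cx': 327.67508666332725, 'cy': 245.84681259033383, 'D': array([-0.03846259,  0.        ,  0.        ,  0.        ,  0.        ]), 'world_to_cam': array([[ 3.82209532e-01, -9.24073815e-01, -1.85957781e-03,
        -6.24380404e+02],
       [-8.86050463e-01, -3.67052404e-01,  2.83173287e-01,
        -3.71197250e+01],
       [-2.62355583e-01, -1.06583850e-01, -9.59066959e-01,
         3.80464405e+02],
       [ 0.00000000e+00,  0.00000000e+00,  0.00000000e+00,
         1.00000000e+00]])}
173.4
```

View pics/top0.png

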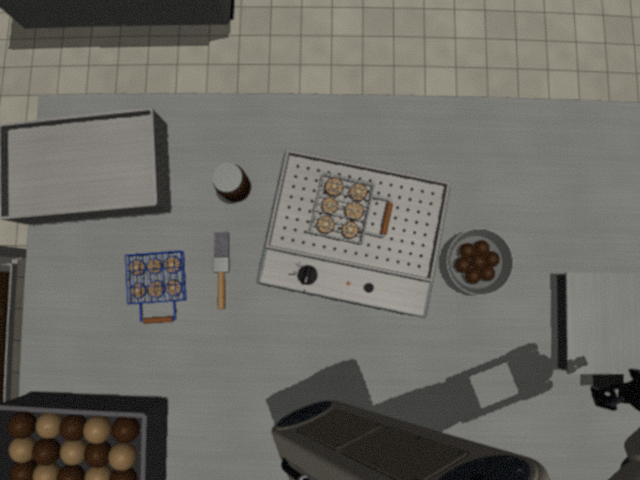

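View pics/scene0.png

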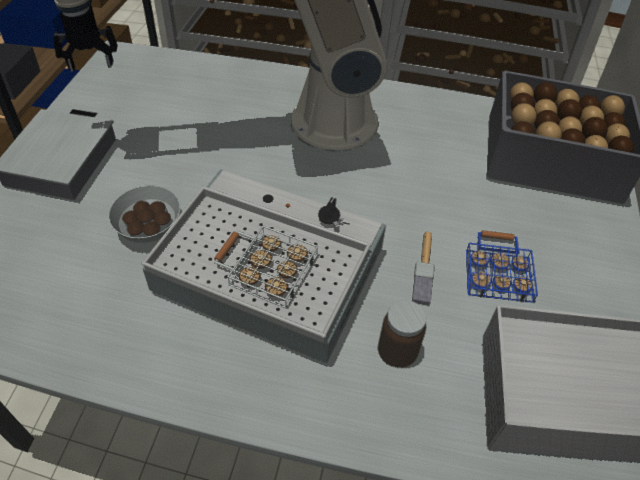

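View pics/wrist0.png

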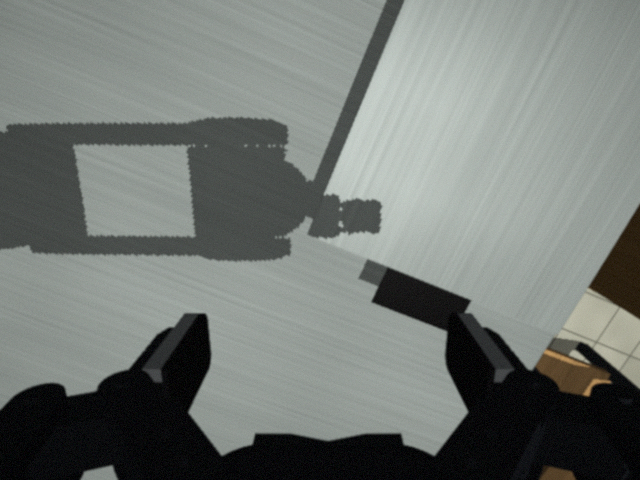

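The top view shows the dryer (260–448, 152–316), the wanted basket at (342,209) with its sleeve at (387,218), and the knob at (307,274). The blue look-alike is far off at (155,280).

```bash
cat > h.py <<'E'
import numpy as np, cv2
from rig import *
def ray(info,uv):
    f=240/np.tan(np.radians(info["vertical_fov"]/2))
    K=np.array([[f,0,info["cx"]],[0,f,info["cy"]],[0,0,1]])
    p=cv2.undistortPoints(np.array(uv,float).reshape(-1,1,2),K,info["D"]).reshape(-1,2)
    M=info["world_to_cam"];R=M[:3,:3];c=-R.T@M[:3,3]
    return c,np.c_[p,np.ones(len(p))]@R
def onz(info,uv,z):
    c,d=ray(info,uv); return c+d*((z-c[2])/d[:,2])[:,None]
def proj(info,P):
    f=240/np.tan(np.radians(info["vertical_fov"]/2))
    K=np.array([[f,0,info["cx"]],[0,f,info["cy"]],[0,0,1]]);M=info["world_to_cam"]
    return cv2.projectPoints(np.array(P,float).reshape(-1,1,3),cv2.Rodrigues(M[:3,:3])[0],M[:3,3],K,info["D"])[0].reshape(-1,2)
def sleeve(name,p,box):
    x0,y0,x1,y1=box
    hsv=cv2.cvtColor(p,cv2.COLOR_BGR2HSV); m=np.zeros(p.shape[:2],np.uint8)
    mm=cv2.inRange(hsv,(3,110,60),(18,255,255)); m[y0:y1,x0:x1]=mm[y0:y1,x0:x1]
    n,l,s,c=cv2.connectedComponentsWithStats(m)
    k=1+np.argmax(s[1:,4]); r=cv2.minAreaRect(np.argwhere(l==k)[:,::-1].astype(np.float32))
    return r,s[k,4],l==k
E
python3 - <<'E'
from h import *
for n,box in(("top",(360,185,410,250)),("scene",(205,220,250,275))):
    p=cv2.imread(f"pics/{n}0.png");i=camera_info(n)
    r,a,_=sleeve(n,p,box);b=cv2.boxPoints(r)
    print(n,r,a); print(onz(i,[r[0]],110).round(1)); print(onz(i,b,110).round(1))
p=cv2.imread("pics/top0.png")
cv2.imwrite("pics/topc.png",cv2.resize(p[140:325,250:455],None,fx=3.2,fy=3.2,interpolation=cv2.INTER_CUBIC))
p=cv2.imread("pics/scene0.png")
cv2.imwrite("pics/scenec.png",cv2.resize(p[165:365,140:390],None,fx=3,fy=3,interpolation=cv2.INTER_CUBIC))
E
```

```text
top ((386.17645263671875, 217.7058868408203), (4.989400863647461, 30.804128646850586), 12.528807640075684) 154
[[ 597.2 -110.1  110. ]]
[[ 561.9  -96.4  110. ]
 [ 635.1 -112.2  110. ]
 [ 632.7 -123.9  110. ]
 [ 559.5 -108.1  110. ]]
scene ((226.4563446044922, 245.82958984375), (6.125133037567139, 33.14777374267578), 35.83765411376953) 197
[[ 596.8 -110.5  110. ]]
[[ 632.3 -124.9  110. ]
 [ 553.2 -109.   110. ]
 [ 560.1  -95.7  110. ]
 [ 638.5 -112.   110. ]]
```

View pics/topc.png

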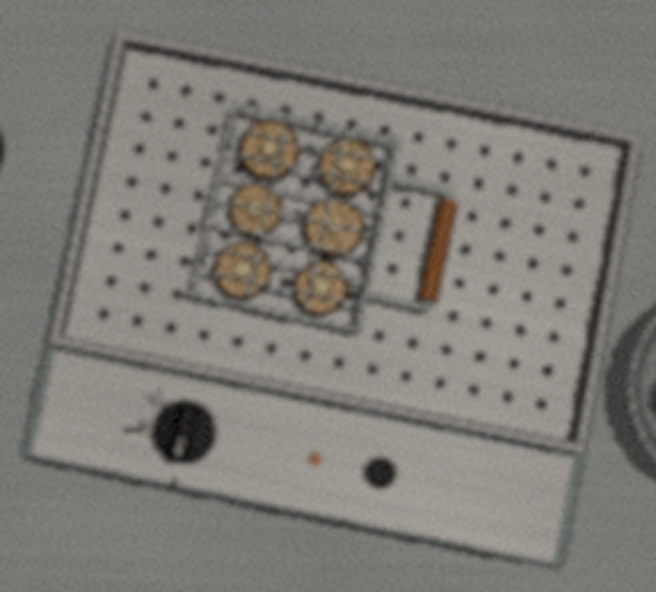

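View pics/scenec.png

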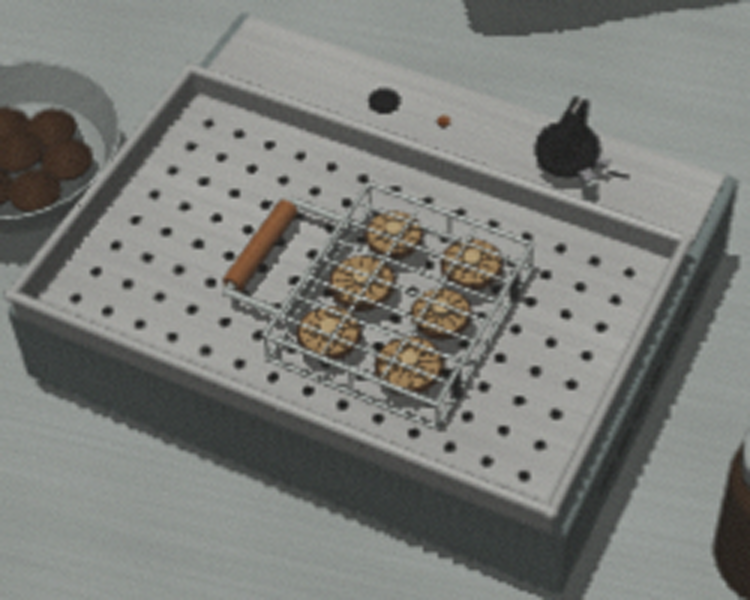

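Close-ups: sleeve agrees in both views (597,-110), bar at about -12°. The tray rim corners are at roughly (118,40),(632,143),(580,445),(52,345) in the top crop, and the knob disc is at (183,432).

```bash
python3 - <<'E'
from h import *
i=camera_info("top")
T=lambda q:np.array(q)/3.2+[250,140]
c=onz(i,T([(118,40),(632,143),(580,445),(52,345)]),118);print(c.round(1),c.mean(0).round(1))
e=lambda a,b:np.degrees(np.arctan2(*(c[a]-c[b])[[1,0]]))
print("yaw est",e(0,3),e(1,2),e(0,1)-90,e(3,2)-90)
s=onz(i,T([(25,458),(562,565)]),95);print(s.round(1),s.mean(0), np.degrees(np.arctan2(*(s[0]-s[1])[[1,0]]))-90)
print("basket mesh corners z125",onz(i,T([(232,112),(392,146),(355,330),(190,296)]),122).round(1))
# knob disc: dark blob
for n,box in(("top",(290,255,325,295)),("scene",(318,195,345,225))):
    p=cv2.imread(f"pics/{n}0.png");j=camera_info(n);g=p.max(2);x0,y0,x1,y1=box
    m=(g[y0:y1,x0:x1]<75).astype(np.uint8)
    k,l,st,ce=cv2.connectedComponentsWithStats(m);b=1+np.argmax(st[1:,4]);print(n,st[b],ce[b]+[x0,y0])
    print(onz(j,[ce[b]+[x0,y0]],117).round(1))
print(onz(i,T([(183,432)]),117).round(1))
print(sense()['tcp_rot'])
E
```

```text
[[ 752.   132.1  118. ]
 [ 678.8 -256.7  118. ]
 [ 451.8 -216.6  118. ]
 [ 519.1  175.8  118. ]] [600.4 -41.3 118. ]
yaw est -10.632187989182745 -10.029016727668393 -10.656741905752114 -9.729956862080883
[[ 434.7  196.6   95. ]
 [ 362.2 -208.1   95. ]] [398.48068246  -5.75473937  95.        ] -10.15758467935251
basket mesh corners z125 [[696.6  44.7 122. ]
 [672.6 -75.6 122. ]
 [533.9 -49.1 122. ]
 [557.1  73.6 122. ]]
top [  8  11  19  18 273] [306.93040293 274.42490842]
[[457.7  77.6 117. ]]
scene [  1   3  22  27 369] [329.11111111 213.03794038]
[[459.7  78.3 117. ]]
[[456.3  76.9 117. ]]
[ 3.14157298e+00  1.10269198e-03 -1.17798662e+00]
```

```bash
cat >> h.py <<'E'
from scipy.spatial.transform import Rotation as Ro
def rows(P,yawdeg=None):
    s=sense();R=Ro.from_euler('xyz',s['tcp_rot']).as_matrix()
    d=(np.atleast_2d(P)-s['eef_pos'])@R/10
    y=np.degrees(s['tcp_rot'][2]); roll=None if yawdeg is None else -(yawdeg-y)
    print("pos",s['eef_pos'].round(1),"yaw",round(y,2),"t",round(s['clock'],2),"F",s['contact_force'].round(1),"op",round(s['opening'],3))
    print(d.round(2),roll)
D0=np.array([600.4,-41.3]);Y=np.radians(-10.3)
def dry(x,y,z): # dryer-frame offset from tray centre -> world
    return np.array([D0[0]+x*np.cos(Y)-y*np.sin(Y),D0[1]+x*np.sin(Y)+y*np.cos(Y),z])
E
python3 -c "
from h import *
rows([597,-110.3,400],78.4)"
```

```text
pos [ 239.2 -577.2  404.1] yaw -67.49 t 0.15 F [0.2 0.1 1. ] op 0.999
[[-29.44 -50.93   0.44]] -145.89366152948884
```

```bash
python3 -m creep '45 -1 -1.7 0 -4; 45 -3 -5.1 0 -12; 45 -5 -8.5 0.1 -20; 45 -7 -11.9 0.2 -28; 45 -9 -15.3 0.3 -36; 45 -11 -18.7 0.4 -44; 45 -13 -22.1 0.4 -52; 45 -15 -25.5 0.4 -60; 45 -17 -28.9 0.4 -68; 45 -19 -32.3 0.4 -76; 45 -21 -35.7 0.4 -84; 45 -23 -39.1 0.4 -92; 45 -25 -42.5 0.4 -100; 45 -27 -45.9 0.4 -108; 45 -28.5 -49 0.4 -116; 45 -29.2 -50.5 0.4 -124; 45 -29.4 -50.9 0.4 -132; 45 -29.4 -50.9 0.4 -140; 45 -29.4 -50.9 0.4 -145.9; 45 -29.4 -50.9 0.4 -145.9' 45
python3 - <<'E'
from h import *
rows([597,-110.3,400],78.4)
i=camera_info("wrist");p,d=grab_frame("wrist");cv2.imwrite("pics/w1.png",p);np.save("pics/w1.npy",d)
import pickle;pickle.dump(i,open("pics/w1.pkl","wb"))
E
```

```text
clock: 2.15
eef_pos: [596.8, -110.6, 400.1]
tcp_rot: [-3.14, -0.001, 1.37]
contact_force: [-0.0, 0.4, -0.4]
opening: 0.455
pos [ 596.8 -110.6  400.1] yaw 78.5 t 2.15 F [-0.   0.4 -0.4] op 0.455
[[0.04 0.01 0.01]] 0.1025443856552215
```

View pics/w1.png

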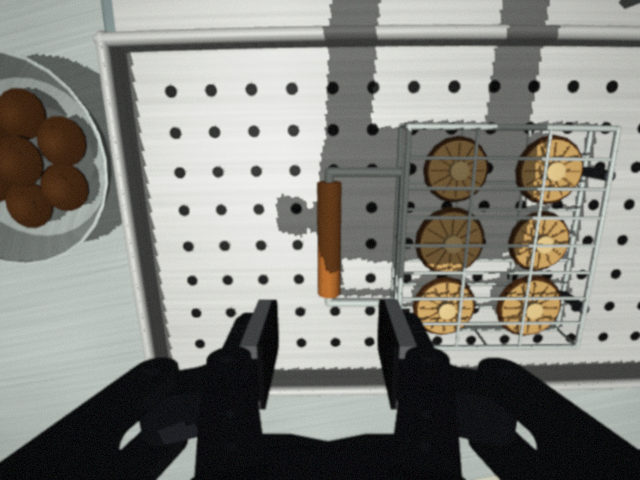

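The wrist view shows the sleeve at (329,239), vertical in the picture and midway between the fingers, with the mesh to its right.

```bash
python3 - <<'E'
from h import *
import pickle
i=pickle.load(open("pics/w1.pkl","rb"));p=cv2.imread("pics/w1.png")
r,a,_=sleeve("w",p,(300,160,360,310));print(r,a)
q=onz(i,[r[0]],110)[0];print(q.round(1))
b=onz(i,cv2.boxPoints(r),110);print(b.round(1))
E=onz(i,[(329,182),(329,296)],110);print(E.round(1),np.degrees(np.arctan2(*(E[0]-E[1])[[1,0]])))
print("rims",onz(i,[(105,40),(150,385),(640,27)],117).round(1))
d=np.load("pics/w1.npy");print([float(d[y,x]) for x,y in((329,200),(329,280),(250,250))])
rows([q[0],q[1],268.5+3],78.5)
E
```

```text
((329.0, 239.0), (116.0, 22.0), 90.0) 2534
[ 596.5 -109.7  110. ]
[[ 557.2 -109.   110. ]
 [ 560.   -95.1  110. ]
 [ 639.3 -110.6  110. ]
 [ 636.2 -125.6  110. ]]
[[ 559.3 -102.1  110. ]
 [ 637.  -117.9  110. ]] 168.51918073488594
rims [[ 451.1 -212.9  117. ]
 [ 677.6 -261.   117. ]
 [ 505.1   94.2  117. ]]
[253.3932342529297, 269.6355895996094, 287.0158996582031]
pos [ 596.8 -110.7  400.2] yaw 78.28 t 2.2 F [-0.2  0.7  0.5] op 0.451
[[ 0.08 -0.03 12.87]] -0.2199189023499173
```

```bash
python3 -m creep '45 0.08 0 1.5 0; 45 0.08 0 4.5 0; 45 0.08 0 7.5 0; 45 0.08 0 10 0; 45 0.08 0 11.8 0; 45 0.08 0 12.6 0; 45 0.08 0 12.8 0; 45 0.08 0 12.85 0; 45 0.08 0 12.85 0; 10 0.08 0 12.85 0; 10 0.08 0 12.85 0; 10 0.08 0 12.85 0; 10 0.08 0 12.85 0; 10 0.08 0 12.85 0; 10 0.08 0 12.85 0; 10 0.08 0 12.85 0' 45
python3 -c "
from h import *
rows([596.5,-109.7,271.5],78.5)"
```

```text
clock: 3.8
eef_pos: [597.1, -110.0, 272.1]
tcp_rot: [3.142, -0.001, 1.366]
contact_force: [0.0, -1.3, 5.4]
opening: 0.165
pos [ 597.1 -110.   272.1] yaw 78.28 t 3.8 F [ 0.  -1.3  5.4] op 0.165
[[ 0.02 -0.07  0.06]] -0.21965794004630368
```

```bash
python3 -m creep '10 0.1 0 -0.4 0; 10 0.3 0 -1.4 0; 10 0.5 0 -3 0; 10 1 0 -4.5 0; 10 1.6 0 -5.9 0; 10 2.3 0 -7.3 0; 10 3.1 0 -8.5 0; 10 4 0 -9.7 0; 10 5.1 0 -10.9 0; 10 5.1 0 -10.9 0; 10 5.1 0 -10.9 0; 10 5.1 0 -10.9 0' 60
python3 - <<'E'
from h import *
rows([596.5,-109.7,271.5],78.5)
p,d=grab_frame("scene");cv2.imwrite("pics/s1.png",cv2.resize(p[100:380,100:420],None,fx=2.4,fy=2.1))
E
```

```text
clock: 5.0
eef_pos: [607.5, -60.5, 380.8]
tcp_rot: [3.141, -0.0, 1.366]
contact_force: [-0.3, -3.6, 0.7]
opening: 0.16
pos [607.5 -60.5 380.8] yaw 78.28 t 5.0 F [-0.3 -3.6  0.7] op 0.16
[[-5.05 -0.08 10.93]] -0.22077868627863495
```

View pics/s1.png

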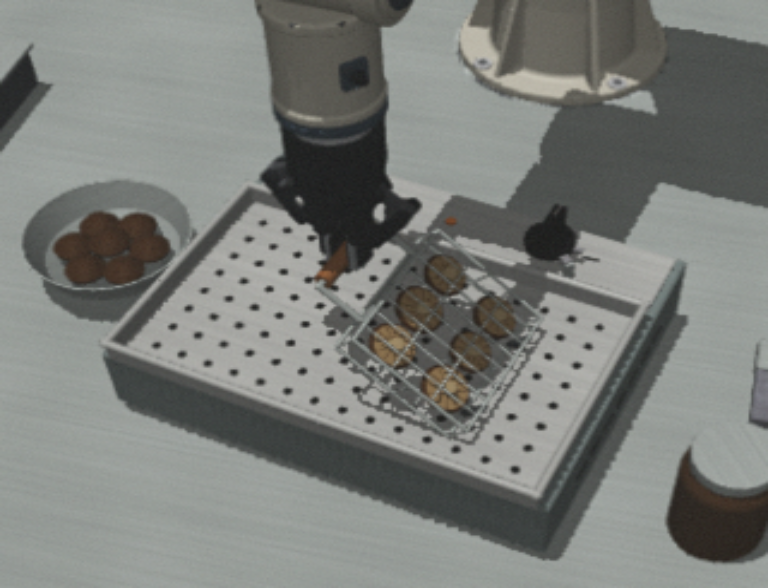

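The sleeve is held (about (335,270)) and the basket tilts gill side up, with its far edge resting near (470,430). Continue the arc and lift it clear.

```bash
python3 -m creep '10 0.9 0 -1 0; 10 2.3 0 -2 0; 10 3.6 0 -2.8 0; 10 5 0 -3.5 0; 10 6.4 0 -4.1 0; 10 7.8 0 -4.6 0; 10 9.3 0 -5 0; 10 10.9 0 -5.3 0; 10 12.4 0 -5.5 0; 10 13.4 0 -6 0; 10 13.8 0 -7 0; 10 14 0 -8 0; 10 14 0 -9 0; 10 14 0 -9.5 0; 10 14 0 -9.5 0; 10 14 0 -9.5 0; 10 14 0 -9.5 0'
python3 - <<'E'
from h import *
rows([dry(0,-115,475)],79.7)
p,d=grab_frame("scene");cv2.imwrite("pics/s2.png",cv2.resize(p[60:380,100:420],None,fx=2.2,fy=1.85))
E
```

```text
clock: 6.75
eef_pos: [635.8, 76.1, 475.2]
tcp_rot: [-3.141, 0.0, 1.366]
contact_force: [0.2, 0.4, -3.6]
opening: 0.162
pos [635.8  76.1 475.2] yaw 78.24 t 6.75 F [ 0.2  0.4 -3.6] op 0.162
[[-2.371e+01 -7.800e-01  2.000e-02]] -1.4568735649873048
```

View pics/s2.png

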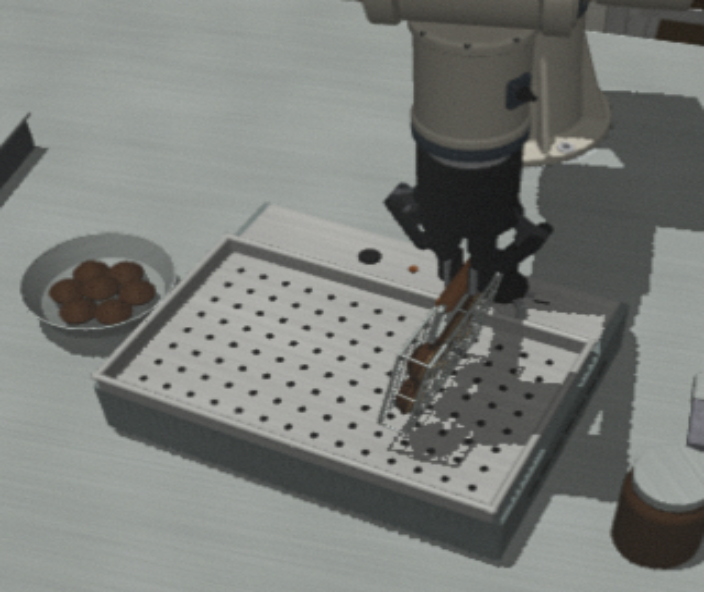

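The basket hangs straight down at about (440,350), backs toward -y... next carry it toward the -y end of the tray.

```bash
python3 -m creep '10 -0.2 0 0 0; 10 -0.9 0 0 0; 10 -2 -0.1 0 -0.3; 10 -3.5 -0.1 0 -0.6; 10 -5.3 -0.2 0 -1; 10 -7.3 -0.3 0 -1.4; 10 -9.5 -0.4 0 -1.4; 10 -11.9 -0.5 0 -1.4; 10 -14.2 -0.6 0 -1.4; 10 -16.4 -0.7 0 -1.4; 10 -18.4 -0.8 0 -1.4; 10 -20.2 -0.8 0 -1.4; 10 -21.7 -0.8 0 -1.4; 10 -22.8 -0.8 0 -1.4; 10 -23.5 -0.8 0 -1.4; 10 -23.7 -0.8 0 -1.4; 10 -23.7 -0.8 0 -1.4; 10 -23.7 -0.8 0 -1.4; 10 -23.7 -0.8 0 -1.4; 10 -23.7 -0.8 0 -1.4'
python3 - <<'E'
from h import *
rows([dry(0,-115,475)],79.7)
p,d=grab_frame("scene");cv2.imwrite("pics/s3.png",cv2.resize(p[60:380,100:420],None,fx=2.2,fy=1.85))
E
```

```text
clock: 8.8
eef_pos: [579.8, -153.8, 475.2]
tcp_rot: [-3.141, 0.0, 1.391]
contact_force: [0.2, 0.1, -3.2]
opening: 0.163
pos [ 579.8 -153.8  475.2] yaw 79.69 t 8.8 F [ 0.2  0.1 -3.2] op 0.163
[[-0.07  0.01  0.02]] -0.012479724592196817
```

View pics/s3.png

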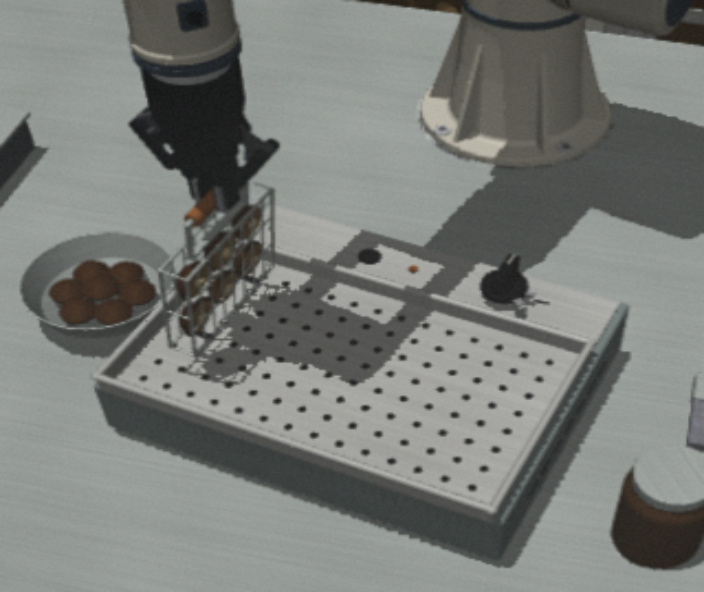

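Basket hangs at (215,270), gills facing +y, well inside the tray's -y end. Lower to touch.

```bash
python3 -m creep '10 0 0 0.4 0; 10 0 0 1.2 0; 10 0 0 2 0; 10 0 0 2.8 0; 10 0 0 3.4 0; 10 0 0 3.8 0; 10 0 0 4 0; 10 0 0 4.1 0; 10 0 0 4.1 0;10 0 0 4.1 0'
python3 -c "
from h import *
rows([dry(0,-115,475)],79.7)"
python3 -m creep '10 0 0 0.05 0; 10 0 0 0.1 0; 10 0 0 0.15 0; 10 0 0 0.2 0; 10 0 0 0.2 0; 10 0 0 0.2 0'
```

```text
clock: 9.85
eef_pos: [579.8, -153.9, 434.5]
tcp_rot: [-3.141, 0.0, 1.391]
contact_force: [-0.1, 0.1, -3.6]
opening: 0.158
pos [ 579.8 -153.9  434.5] yaw 79.68 t 9.85 F [-0.1  0.1 -3.6] op 0.158
[[-0.05  0.01 -4.05]] -0.022899542312856624
clock: 10.45
eef_pos: [579.9, -154.0, 433.3]
tcp_rot: [3.141, 0.001, 1.391]
contact_force: [-1.8, 0.4, 7.0]
opening: 0.161
```

Touching: the z force went from -3.6 to +7 N. Now tip it over toward +y, slowly.

```bash
python3 -m creep '10 0.3 0 -0.03 0; 10 0.8 0 -0.03 0; 10 1.5 0 -0.03 0; 10 2.2 0 0 0; 10 3 0 0.05 0; 10 3.8 0 0.15 0; 10 4.6 0 0.25 0; 10 5.3 0 0.4 0; 10 6.1 0 0.6 0; 10 6.8 0 0.8 0; 10 7.5 0 1.05 0; 10 7.5 0 1.05 0; 10 7.5 0 1.05 0'
python3 - <<'E'
from h import *
rows([dry(0,-115,433.6)],79.7)
p,d=grab_frame("scene");cv2.imwrite("pics/s4.png",cv2.resize(p[60:380,100:420],None,fx=2.2,fy=1.85))
E
```

```text
clock: 11.75
eef_pos: [593.7, -78.7, 424.0]
tcp_rot: [3.14, -0.001, 1.391]
contact_force: [-3.8, 4.0, 10.7]
opening: 0.159
pos [593.7 -78.7 424. ] yaw 79.71 t 11.75 F [-3.8  4.  10.7] op 0.159
[[-7.69 -0.01 -0.97]] 0.01434914723134284
```

View pics/s4.png

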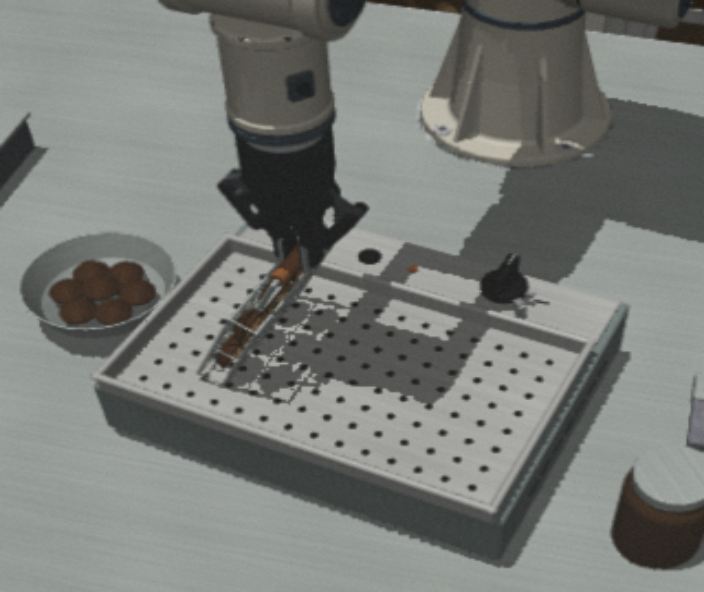

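It leans the right way: handle at (285,265) moves +y, far edge trailing at (225,370). Continue the arc.

```bash
python3 -m creep '10 0.4 0 0 0; 10 1 0 0.25 0; 10 1.7 0 0.55 0; 10 2.4 0 0.9 0; 10 3.1 0 1.25 0; 10 3.8 0 1.65 0; 10 4.4 0 2.1 0; 10 5 0 2.55 0; 10 5.6 0 3.05 0; 10 6.2 0 3.55 0; 10 6.7 0 4.1 0; 10 6.7 0 4.1 0; 10 6.7 0 4.1 0'
python3 - <<'E'
from h import *
rows([dry(0,-115,433.6)],79.7)
p,d=grab_frame("scene");cv2.imwrite("pics/s5.png",cv2.resize(p[60:380,100:420],None,fx=2.2,fy=1.85))
E
```

```text
clock: 13.1
eef_pos: [606.1, -12.0, 383.0]
tcp_rot: [3.139, -0.002, 1.392]
contact_force: [1.3, 4.1, 3.1]
opening: 0.159
pos [606.1 -12.  383. ] yaw 79.74 t 13.1 F [1.3 4.1 3.1] op 0.159
[[-14.47  -0.03  -5.09]] 0.04031599065565672
```

View pics/s5.png

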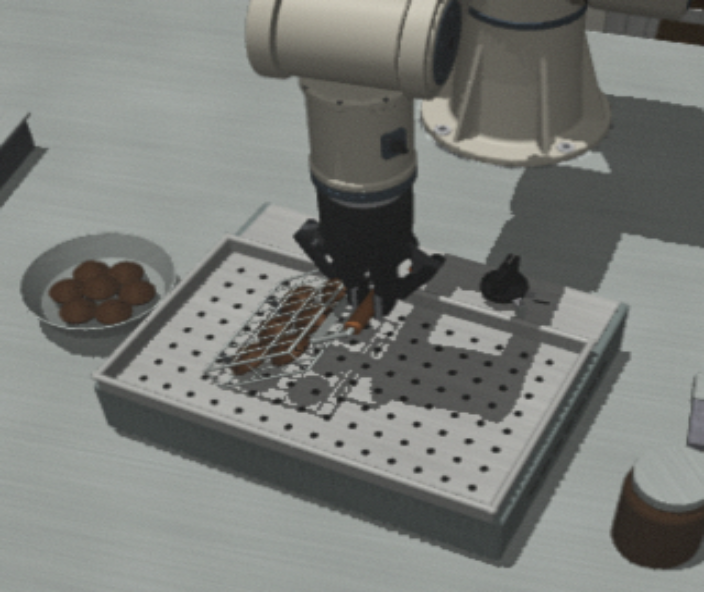

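Backs now face up, at ~40° tilt. Continue down.

```bash
python3 -m creep '10 0.5 0 0.5 0; 10 1 0 1.1 0; 10 1.5 0 1.7 0; 10 2 0 2.3 0; 10 2.4 0 2.9 0; 10 2.8 0 3.6 0; 10 3.2 0 4.3 0; 10 3.5 0 4.9 0; 10 3.8 0 5.6 0; 10 4.1 0 6.3 0; 10 4.3 0 7 0; 10 4.5 0 7.7 0; 10 4.7 0 8.3 0; 10 4.8 0 8.9 0; 10 4.9 0 9.4 0; 10 4.9 0 9.4 0; 10 4.9 0 9.4 0'
python3 - <<'E'
from h import *
rows([dry(0,75,274)],79.7)
p,d=grab_frame("scene");cv2.imwrite("pics/s6.png",cv2.resize(p[60:380,100:420],None,fx=2.2,fy=1.85))
E
```

```text
clock: 14.85
eef_pos: [615.0, 36.0, 289.2]
tcp_rot: [3.139, -0.001, 1.392]
contact_force: [-0.5, 0.5, -2.3]
opening: 0.162
pos [615.   36.  289.2] yaw 79.73 t 14.85 F [-0.5  0.5 -2.3] op 0.162
[[-0.36 -0.06  1.51]] 0.03181117993389648
```

View pics/s6.png

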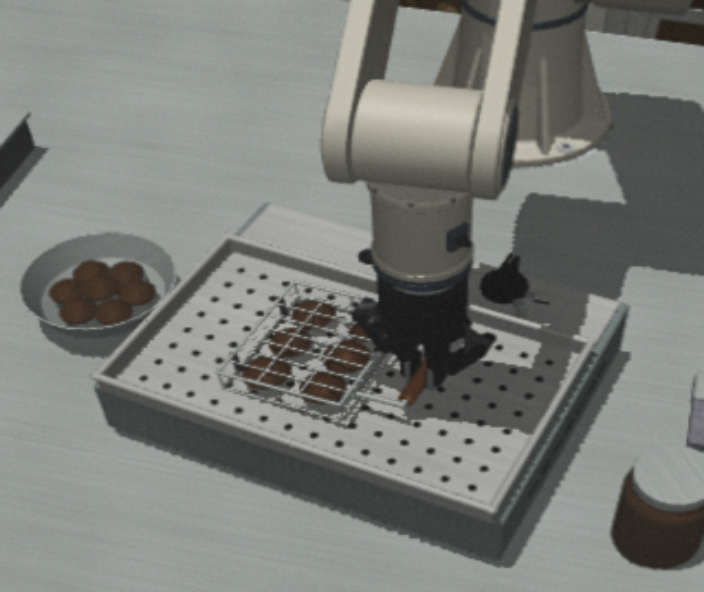

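```bash
python3 -m creep '10 0.1 0 0.4 0; 10 0.1 0 0.8 0; 10 0.1 0 1.1 0; 10 0.1 0 1.3 0; 10 0.1 0 1.4 0; 10 0.1 0 1.45 0; 10 0.1 0 1.5 0; 10 0.1 0 1.5 0; 10 0.1 0 1.5 0'
python3 -m creep '10 0 0 0.05 0; 10 0 0 0.1 0; 10 0 0 0.1 0; 10 0 0 0.1 0'
```

```text
clock: 15.8
eef_pos: [615.2, 36.9, 274.4]
tcp_rot: [3.139, -0.002, 1.391]
contact_force: [0.2, 1.5, -1.4]
opening: 0.161
clock: 16.2
eef_pos: [615.3, 36.9, 273.4]
tcp_rot: [3.139, -0.002, 1.391]
contact_force: [-0.1, 1.8, -2.0]
opening: 0.158
```

```bash
python3 -m creep '10 0 0 0.05 0; 10 0 0 0.1 0; 10 0 0 0.1 0; 10 0 0 0.1 0'
python3 -m creep '10 0 0 0.05 0; 10 0 0 0.08 0; 10 0 0 0.08 0; 10 0 0 0.08 0'
```

```text
clock: 16.6
eef_pos: [615.3, 36.9, 272.7]
tcp_rot: [3.139, -0.002, 1.392]
contact_force: [-1.3, 0.9, 5.1]
opening: 0.162
clock: 17.0
eef_pos: [615.3, 37.1, 272.1]
tcp_rot: [3.139, -0.002, 1.391]
contact_force: [-1.7, 2.8, 5.4]
opening: 0.161
```

```bash
python3 -m creep '20 0 0 0 0; 28 0 0 0 0; 36 0 0 0 0; 42 0 0 0 0; 42 0 0 0 0; 42 0 0 0 0; 42 0 0 -0.5 0; 42 0 0 -1.5 0; 42 0 0 -3 0; 42 0 0 -5 0; 42 0 0 -8 0; 42 0 0 -11 0; 42 0 0 -13 0; 42 0 0 -13 0; 42 0 0 -13 0'
python3 - <<'E'
from h import *
rows([455,77,400],79.7)
i=camera_info("wrist");p,d=grab_frame("wrist");cv2.imwrite("pics/w7.png",p)
p,d=grab_frame("scene");cv2.imwrite("pics/s7.png",cv2.resize(p[60:380,100:420],None,fx=2.2,fy=1.85))
E
```

```text
clock: 18.5
eef_pos: [614.8, 36.9, 403.0]
tcp_rot: [3.137, -0.002, 1.391]
contact_force: [-0.6, -0.1, -0.6]
opening: 0.414
pos [614.8  36.9 403. ] yaw 79.72 t 18.5 F [-0.6 -0.1 -0.6] op 0.414
[[  1.1  -16.44   0.24]] 0.0232229653821463
```

View pics/w7.png

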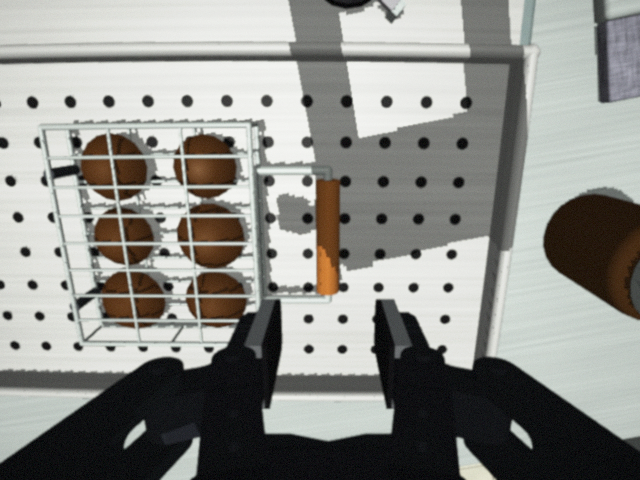

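View pics/s7.png

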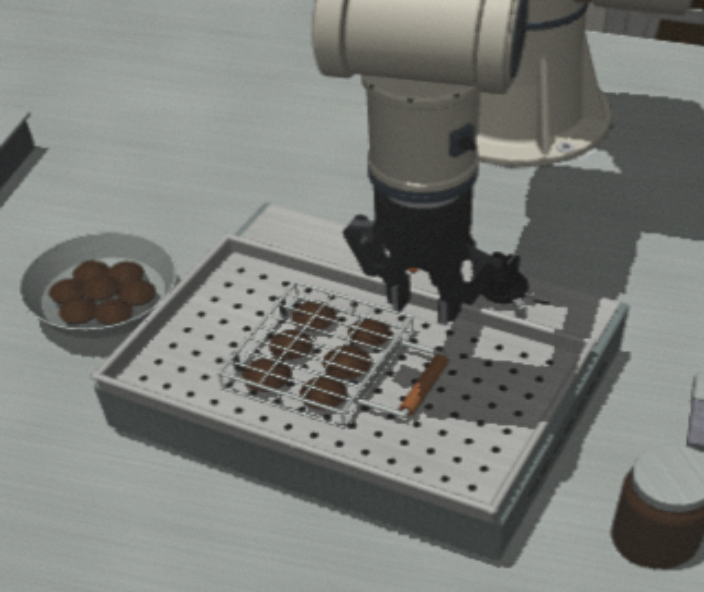

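Wrist view: the basket lies flat with six dark backs up, sleeve free at (328,237), all inside the rim (right rim at x≈500). The scene view agrees. On to the knob.

```bash
python3 -m creep '35 0.1 -1 0 0; 35 0.3 -3 0 0; 35 0.5 -6 0 0; 35 0.7 -9 0 0; 35 0.9 -12 0 0; 35 1.1 -14.5 0 0; 35 1.1 -16 0.1 0; 35 1.1 -16.4 0.2 0; 35 1.1 -16.4 0.2 0; 35 1.1 -16.4 0.2 0'
python3 - <<'E'
from h import *
rows([457.5,77.5,400],79.7)
i=camera_info("wrist");p,d=grab_frame("wrist");cv2.imwrite("pics/w8.png",p);np.save("pics/w8.npy",d)
import pickle;pickle.dump(i,open("pics/w8.pkl","wb"))
E
```

```text
clock: 19.6
eef_pos: [455.9, 76.9, 399.1]
tcp_rot: [3.14, -0.002, 1.391]
contact_force: [0.1, -0.1, 0.4]
opening: 0.348
pos [455.9  76.9 399.1] yaw 79.72 t 19.6 F [ 0.1 -0.1  0.4] op 0.348
[[ 0.09  0.15 -0.09]] 0.016068007205987556
```

View pics/w8.png

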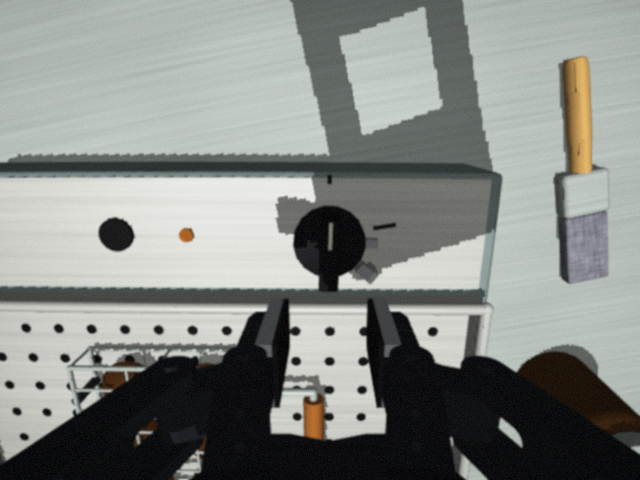

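```bash
python3 - <<'E'
from h import *
import pickle
i=pickle.load(open("pics/w8.pkl","rb"));p=cv2.imread("pics/w8.png")
ux=np.array([np.cos(Y),np.sin(Y),0]);uy=np.array([-ux[1],ux[0],0]);c=np.array([457.5,77.5,0])
for s in(-22,0,22):
    print(s,proj(i,[c+s*ux+[0,0,146],c+s*ux+[0,0,117.5]]).round(0).tolist())
# disc blob (wide) : left/right extents row-wise
g=p.max(2)[195:300,280:385]; m=(g<60).astype(np.uint8)
m=cv2.morphologyEx(m,cv2.MORPH_OPEN,cv2.getStructuringElement(cv2.MORPH_ELLIPSE,(35,35)))
ct=max(cv2.findContours(m,0,1)[0],key=cv2.contourArea);(x,y),r=cv2.minEnclosingCircle(ct);print("disc",x+280,y+195,r)
w=onz(i,[(x+280,y+195)],117.5);print(w)
print("indicator line",onz(i,[(331,222),(331,250)],146).round(1), "base of bar far",onz(i,[(328,290)],146).round(1))
d=np.load("pics/w8.npy");P=[]
for u,v in((331,236),(328,285),(310,250),(350,250),(365,270),(372,243)):
    M=i["world_to_cam"];co,di=ray(i,[(u,v)]);print((u,v),(co+di[0]*d[v,u]).round(1))
rows([457.5,77.5,400],79.7)
E
```

```text
-22 [[329.0, 221.0], [329.0, 211.0]]
0 [[329.0, 258.0], [329.0, 244.0]]
22 [[329.0, 293.0], [329.0, 276.0]]Traceback (most recent call last):
  File "<stdin>", line 10, in <module>
ValueError: max() iterable argument is empty
```

The picture matches the knob prediction: bar (329,221)–(329,293), disc centre (329,243). So the axis is at about (457.5, 77.5).

```bash
python3 -m creep '35 0.1 0.15 1 0; 35 0.1 0.15 3 0; 35 0.1 0.15 5.5 0; 35 0.1 0.15 7.5 0; 35 0.1 0.15 9.2 0; 35 0.1 0.15 10.1 0; 35 0.1 0.15 10.5 0; 35 0.1 0.15 10.5 0; 5 0.1 0.15 10.5 0; 5 0.1 0.15 10.5 0; 5 0.1 0.15 10.5 0; 5 0.1 0.15 10.5 0; 5 0.1 0.15 10.5 0; 5 0.1 0.15 10.5 0' 60
python3 - <<'E'
from h import *
rows([457.5,77.5,294],79.7)
E
```

```text
clock: 21.05
eef_pos: [458.2, 77.6, 294.5]
tcp_rot: [3.138, -0.002, 1.391]
contact_force: [1.1, -3.8, 3.2]
opening: 0.128
pos [458.2  77.6 294.5] yaw 79.72 t 21.05 F [ 1.1 -3.8  3.2] op 0.128
[[-0.02 -0.07  0.05]] 0.015348540962889956
```

```bash
python3 -m creep '5 0 0 0.2 0; 5 0 0 0.4 0; 5 0 0 0.6 0; 5 0 0 0.75 0; 5 0 0 0.75 0; 5 0 0 0.75 0' 80
```

```text
clock: 21.65
eef_pos: [458.4, 77.6, 287.8]
tcp_rot: [3.138, -0.002, 1.391]
contact_force: [-3.3, -4.0, 18.9]
opening: 0.122
```

18.9 N at 6.7 mm travel: fully in. Turn clockwise.

```bash
python3 -m creep '5 0 0 0 4; 5 0 0 0 9; 5 0 0 0 14; 5 0 0 0 19; 5 0 0 0 24; 5 0 0 0 29; 5 0 0 0 34; 5 0 0 0 39; 5 0 0 0 44; 5 0 0 0 49; 5 0 0 0 54; 5 0 0 0 59; 5 0 0 0 64; 5 0 0 0 69; 5 0 0 0 74; 5 0 0 0 78; 5 0 0 0 80; 5 0 0 0 82; 5 0 0 0 82; 5 0 0 0 82'
python3 -c "
from h import *
rows([457.5,77.5,294],-.5);print(sense()['wrist_torque'],sense()['qpos'])"
```

```text
clock: 23.65
eef_pos: [457.4, 76.9, 287.8]
tcp_rot: [3.141, -0.001, -0.038]
contact_force: [-4.6, -9.7, 13.8]
opening: 0.124
pos [457.4  76.9 287.8] yaw -2.18 t 23.65 F [-4.6 -9.7 13.8] op 0.124
[[ 0.01 -0.06 -0.62]] -1.6827470154685145
[-1.87125203  0.9375935   0.5072867 ] [ 1.63762307e-01  2.64516051e-01  2.07353300e+00 -1.72697086e-03
  8.02868674e-01  2.03058136e-01]
```

```bash
python3 -m creep '5 0 0 0 1; 5 0 0 0 2; 5 0 0 0 2; 5 0 0 0 2'
python3 -c "
from h import *
rows([457.5,77.5,294],-.5);print(sense()['wrist_torque'])"
```

```text
clock: 24.05
eef_pos: [457.4, 76.9, 288.0]
tcp_rot: [3.14, -0.001, -0.071]
contact_force: [-0.4, -3.6, 9.0]
opening: 0.121
pos [457.4  76.9 288. ] yaw -4.05 t 24.05 F [-0.4 -3.6  9. ] op 0.121
[[ 0.01 -0.06 -0.6 ]] -3.552410477302752
[-0.70373328  0.23829195  1.00920264]
```

Torque rose to 1 N·m against the end stop. Release, ease back up, and look.

```bash
python3 -m creep '5 0 0 -0.2 -2; 5 0 0 -0.4 -2; 5 0 0 -0.6 -2; 5 0 0 -0.65 -2; 15 0 0 -0.65 -2; 25 0 0 -0.65 -2; 35 0 0 -0.65 -2; 35 0 0 -0.65 -2; 35 0 0 -0.65 -2; 35 0 0 -1.2 -2; 35 0 0 -2.5 -2; 35 0 0 -4.5 -2; 35 0 0 -7 -2; 35 0 0 -9.5 -2; 35 0 0 -11.5 -2; 35 0 0 -11.5 -2; 35 0 0 -11.5 -2'
python3 - <<'E'
from h import *
import pickle
rows([457.5,77.5,294],-.5)
i=camera_info("wrist");p,d=grab_frame("wrist");cv2.imwrite("pics/w9.png",p);np.save("pics/w9.npy",d)
pickle.dump(i,open("pics/w9.pkl","wb"))
E
```

```text
clock: 25.75
eef_pos: [457.1, 77.1, 403.2]
tcp_rot: [3.14, -0.002, -0.036]
contact_force: [0.7, 1.2, -0.3]
opening: 0.351
pos [457.1  77.1 403.2] yaw -2.06 t 25.75 F [ 0.7  1.2 -0.3] op 0.351
[[ 1.000e-02 -6.000e-02  1.092e+01]] -1.5565427798836642
```

View pics/w9.png

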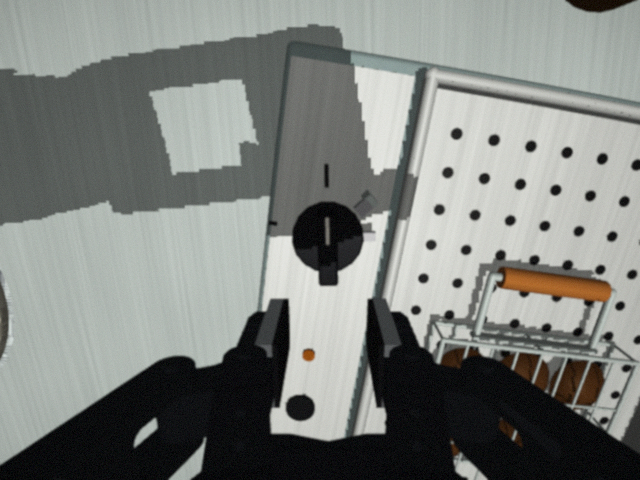

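The indicator (327,230) now points at the "on" tick (326,175). Next I measure its angle and height, and check the whole scene.

```bash
python3 - <<'E'
from h import *
import pickle
i=pickle.load(open("pics/w9.pkl","rb"));p=cv2.imread("pics/w9.png");d=np.load("pics/w9.npy")
m=np.zeros(p.shape[:2],np.uint8);m[212:252,318:338]=(p.min(2)[212:252,318:338]>90)
q=np.argwhere(m)[:,::-1].astype(np.float32);v=cv2.fitLine(q,2,0,.01,.01).ravel();e=[(v[2]-12*v[0],v[3]-12*v[1]),(v[2]+12*v[0],v[3]+12*v[1])]
E=onz(i,e,146);a=np.degrees(np.arctan2(*(E[1]-E[0])[[1,0]]));print(len(q),v,E.round(1),"line angle",a)
for a_,nm in ((0,'w8'),(1,'w9')):
    j=pickle.load(open(f"pics/{nm}.pkl","rb"));dd=np.load(f"pics/{nm}.npy")
    for u,w in((328,268),(305,240),(350,245)):
        co,di=ray(j,[(u,w)]);print(nm,(u,w),(co+di[0]*np.median(dd[w-2:w+3,u-2:u+3])).round(1))
j=pickle.load(open("pics/w8.pkl","rb"));b=cv2.imread("pics/w8.png");m=np.zeros_like(m);m[215:255,322:338]=(b.min(2)[215:255,322:338]>90)
q=np.argwhere(m)[:,::-1].astype(np.float32);v=cv2.fitLine(q,2,0,.01,.01).ravel();e=[(v[2]-12*v[0],v[3]-12*v[1]),(v[2]+12*v[0],v[3]+12*v[1])]
E=onz(j,e,146);print("start line angle",np.degrees(np.arctan2(*(E[1]-E[0])[[1,0]])),len(q))
for n in("scene","top"):
    p,_=grab_frame(n);cv2.imwrite(f"pics/{n}9.png",p)
E
```

```text
66 [2.8159667e-02 9.9960345e-01 3.2689395e+02 2.3184848e+02] [[457.4  96.9 146. ]
 [457.3  82.5 146. ]] line angle -90.55928066798106
w8 (328, 268) [463.3  75.8 146.9]
w8 (305, 240) [451.9  62.9 118.2]
w8 (350, 245) [460.3  90.9 118.7]
w9 (328, 268) [457.2  67.7 146.7]
w9 (305, 240) [442.5  77.7 118.6]
w9 (350, 245) [472.   73.1 118.2]
start line angle 168.87220688636367 72
```

View pics/scene9.png

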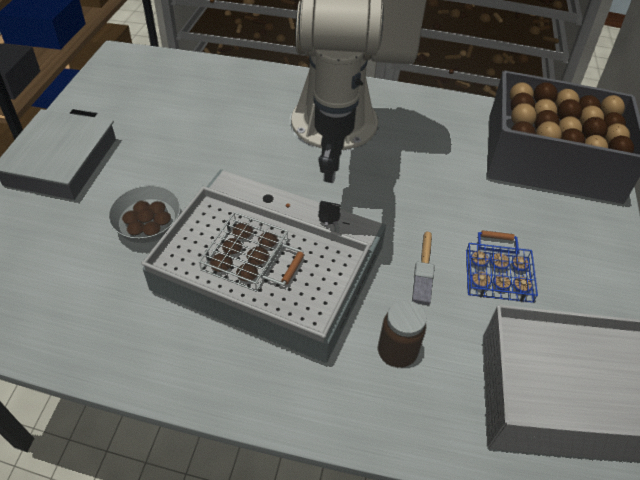

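View pics/top9.png

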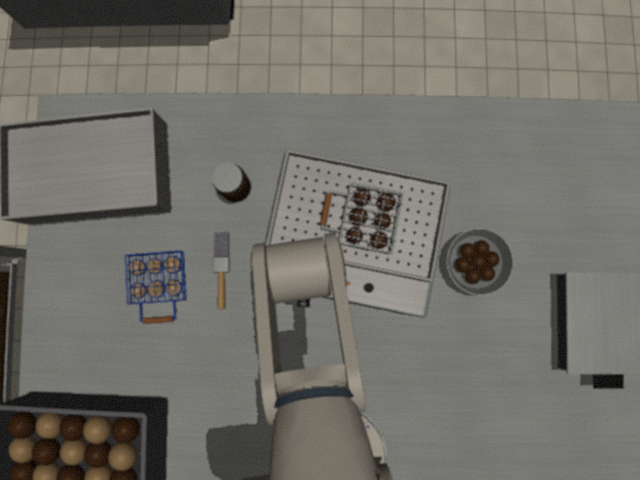

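```bash
python3 -c "
from rig import *
print(sense()['clock'],sense()['contact_force']);print(sign_off())"
```

```text
25.9 [-1.1616003   0.66503653  0.23996744]
the job is handed in; nothing more can be done
None
```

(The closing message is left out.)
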